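Pass a gift box through the packing hatch flap

TASK

Without gripping or lifting it, push the violet gift box along the worktop with the fingertips, between the guide rails and through the orange hanging flap, far enough in that the flap can fall freely behind it; then draw the hand back out so that the flap swings fully shut with the box lying inside. Leave the cream box, the nut jar and the tin where they stand.

Things in the scene. Friction and masses are not known exactly. Their poses are not given: they have to be found in the camera images.
- hatch: The fixed pass-through hatch. Origin on the worktop (z = 0) midway between its two steel posts, in the plane of the shut flap; its +x is horizontal and is the way the box has to travel, z is up. Posts 20 mm wide, centred 130 mm to either side, 282 mm tall. The lane has no floor of its own: the box slides on the worktop all the way. The lane is open above.
- mouth (a point): Middle of the lane's mouth on the worktop, at hatch x = -100 mm. The white, slick plastic guide rails are 18 mm high, 6 mm thick; from 224 mm clear here they narrow to 180 mm clear at the flap's plane and run on straight to the end stop.
- lane_end (a point): Middle of the face of the black end stop (30 mm high) on the worktop, at hatch x = 247 mm.
- rod_mid (a point): Middle of the hinge rod, 12 mm thick, 260 mm above the worktop, across the lane from post to post (240 mm clear between posts). Nothing is above it. A hand must lean forward to reach under it.
- flap (a joint): The see-through orange flap, 226 mm wide, 5 mm thick, 0.2 kg, hung from the hinge rod. 0 = hanging shut (stopped there: it cannot swing towards the entry side); grows to 1.5 rad as its lower edge swings to the hatch's +x side and up. No spring or latch: whatever goes through pushes it open (under 3 N), it lies on that, and falls shut by its weight in about 1 s when nothing is under it.
- flap_edge (a point): Middle of the flap's lower edge, 233 mm below the hinge axis; 27 mm above the worktop when shut, 9 mm lower than the gift box's top. The falling edge passes the height of the box's top 64 mm beyond the shut plane, so the flap stays propped on the box unless the box's rear face is over 68 mm past that plane (there is room up to 155 mm).
- gift_box: The violet gift box with a gold disc on its lid, about 0.3 kg, loose, lying flat in or before the hatch's mouth, roughly square to the lane. 90 mm long along its own x (the way it travels, its x pointing nearly along the hatch's +x), 150 mm wide along y, 36 mm high. Origin at the centre of its underside.
- cream_box: Bystander: small cream and gold box, 64 x 64 x 36 mm high, loose. Origin at the centre of its underside. It stands beside the hatch.
- nut_jar: Bystander: nut-brown jar with a brass cap, 58 mm in diameter, 75 mm high, loose. Origin at the centre of its underside. It stands beside the hatch.
- tin: Bystander: dark chocolate-brown tin with a white lid, 64 mm in diameter, 55 mm high, loose. Origin at the centre of its underside. It stands beside the hatch.
Not all that is in view belongs to the job. Of the things like the gift_box, leave any that is red; of the rest the smaller one is meant.

How it is judged:
On the way, in this order (a step that is already met when the one before it is completed fails the run):
1. the box, between the posts, has pushed the flap open (value of joint flap above 0.2 rad and x of gift_box in the frame of hatch between -0.045 and 0.095 m and y of gift_box in the frame of hatch between -0.03 and 0.03 m), for 0.1 s.
2. the whole box is past the flap's sweep (x of gift_box in the frame of hatch between 0.108 and 0.205 m and y of gift_box in the frame of hatch between -0.03 and 0.03 m), for 0.05 s.
At the end, for the whole second after the job is handed in: The flap hangs shut (below 0.05 rad) and still; the gift box lies flat and at rest on the worktop inside the lane, its centre 108 to 205 mm beyond the flap's plane and within 30 mm of the lane's middle (all of step 2 and value of joint flap below 0.05 rad and velocity of joint flap between -0.1 and 0.1 rad/s and height (world z) of gift_box below 0.006 m and angle between gift_box's own z axis and vertical below 0.08 rad and linear speed of gift_box below 0.02 m/s); the robot touches nothing.
It fails at once if the gift box is lifted (underside centre more than 12 mm above the worktop) or tipped by more than 0.3 rad (height (world z) of gift_box above 0.012 m or angle between gift_box's own z axis and vertical above 0.3 rad).
It fails at once if the cream box is moved by more than 20 mm or tipped (distance of cream_box from where it was at the start of the episode above 0.02 m or angle between cream_box's own z axis and vertical above 0.3 rad).
It fails at once if the nut jar is moved by more than 20 mm or tipped (distance of nut_jar from where it was at the start of the episode above 0.02 m or angle between nut_jar's own z axis and vertical above 0.3 rad).
It fails at once if the tin is moved by more than 20 mm or tipped (distance of tin from where it was at the start of the episode above 0.02 m or angle between tin's own z axis and vertical above 0.3 rad).
It also fails if it takes over 48 s, if anything falls off the work surface, if the arm or the gripper's body presses on something with over 40 N, if the wrist force passes 120 N, or if a joint passes its speed limit or range.

ROBOT

A 6-joint arm with a two-finger parallel gripper is mounted at the origin on the work surface. World frame = base frame: x ahead of the robot, y to its left, z up, the work surface at z = 0. Lengths are in m, angles in rad, forces in N, time in s.
With the tool pointing down it reaches from about 0.25 to 0.725 m from the base axis. Payload 4 kg.
Tool frame: the origin (TCP) lies between the finger pads; the fingertips stand 25 mm ahead of it and the grasp point (between the pads) lies 6 mm ahead of it; z points along the fingers, y is the line along which they close (so a half turn about z gives the same grasp; the last joint's range is limited). The gripper opens to 85 mm and grips with 20 to 120 N. Pads are 22 mm wide; open, the fingers measure 114 mm over their backs; the gripper's body (76 mm by 85 mm) begins 54 mm behind the grasp point. The pads swing forward as they close: fully open they stand 13 mm farther back than shut.
Start: joints at [-1.13, 0.241, 0.005, 1.335, 0, 1.571], TCP at [0.213, -0.452, 0.256] pointing down, gripper open.
Joint ranges: [-2.72, 2.72], [-1.05, 1.87], [-1.09, 1.28], [-1.99, 2.15], [-1.42, 1.44], [-3.14, 3.14]. Speed limits (rad/s): [2.79, 2.79, 3.14, 3.14, 3.14, 3.14].

INTERFACE

Orientations are given as a unit quaternion [x, y, z, w].
In Python, from workcell import bot gives the robot as it stands. The module is installed in compiled form; this text tells all that it offers.
- The arm moves only by the shell command python3 -m pendant 'ROWS'. ROWS is JSON, one flat list of numbers, 7 for each row, row after row: the shift along the tool's x, y, z normalised to -1 to 1, where 1 is 0.5 m, then the turn, a rotation vector about the tool's x, y, z normalised to -1 to 1, where 1 is 180 degrees, then the opening, from 0 (shut) to 1 (fully open). In form: [tx, ty, tz, ax, ay, az, fingers, tx, ty, tz, ax, ay, az, fingers, ...]. A call has exactly 10 rows; each row is the pose to reach, as a shift and turn from the pose commanded when the call began, along the tool's axes at that moment, turning the shorter way round; what a row does not reach only later rows make up. A row lasts 1/12 s, in which the tool goes at most 41.7 mm and 7.16 degrees, less where a joint would pass 70% of its speed; a pose out of reach is approached as far as the arm can. A call with a number of a shift or a turn outside -1 to 1 is refused whole. A call with a gripper value outside its range is refused whole. The fingers move at their own pace and stop on an object; the grip force is fixed at half the most. Time passes only in rows, so rows that repeat a pose let the fingers close, or fill a call up. It gives the time, the measured TCP pose, the force, the opening and the grip force at its end, in the units of the state.
- bot.get_obs(): the state, without advancing time (a new reading comes with each control period).
- bot.camera(name): name is "side" or "top"; returns a dict with "pixels" (420x560x3 uint8, red, green, blue), "mtx" (3x3 intrinsics, pixels), "cam_to_world" (4x4, takes a point from camera to world coordinates). Camera axes: x right, y up, looking along -z (the intrinsics and any distortion apply to the point x, -y, -z); pixel columns grow to the right and rows downward; lengths in m; the calibration is good to about 2 mm. A picture is of the moment at which its call begins. There is no depth.
- bot.job_done(): hands the job in; it is judged then, once.
The state is a dict: "clock": time; "joint_pos": joint angles; "joint_vel": joint speeds; "tau": joint torques, N m; "eef_pos": TCP position; "tool_rot": TCP orientation; "ft_force": force on the tool from outside, world axes, zero at the start; "ft_torque": the same for the moment, N m; "grip_width": finger opening in m; "grasp_force": force on a finger pad.
Only numpy, scipy, OpenCV 4.12 (cv2) and the standard library are available. Lean on these libraries where they do the work, as an engineer would, in place of code of your own. Each camera call takes 0.05 s, during which the arm holds its last target. There are 200 camera calls.

## Working session

There is one attempt and no reset: what is moved stays moved. The work goes in short steps, Python scripts to look and compute and a shell command to move; the robot and the scene stay as the last step left them, time stands still between calls to the robot, and variables do not carry over. Pictures are saved under pics/ and viewed, at most 10 in all, crops included, and the job is handed in when it is done.

```bash
mkdir -p pics; python3 - <<'E'
from workcell import bot
import cv2,numpy as np,pickle
d={n:bot.camera(n) for n in("side","top")}
pickle.dump(d,open("d0.pkl","wb"))
for n in d: cv2.imwrite(f"pics/{n}0.png",d[n]["pixels"][:,:,::-1]); print(n,d[n]["mtx"].round(1).tolist(),d[n]["cam_to_world"].round(3).tolist())
o=bot.get_obs();print(o["eef_pos"],o["tool_rot"],o["clock"],o["grip_width"])
E
```

```text
side [[546.8, 0.0, 276.5], [0.0, 546.8, 221.5], [0.0, 0.0, 1.0]] [[-0.725, 0.341, -0.599, -0.272], [-0.689, -0.351, 0.634, 0.802], [0.006, 0.872, 0.489, 0.836], [0.0, 0.0, 0.0, 1.0]]
top [[509.6, 0.0, 279.5], [0.0, 509.6, 199.7], [0.0, 0.0, 1.0]] [[-0.022, 0.984, -0.176, 0.276], [-1.0, -0.025, -0.014, -0.041], [-0.018, 0.176, 0.984, 1.484], [0.0, 0.0, 0.0, 1.0]]
[ 0.21311581 -0.45174633  0.25549833] [ 9.75807936e-01  2.18627570e-01 -2.11799750e-04 -9.01505524e-04] 0.1 0.08566960057174118
```

View pics/top0.png

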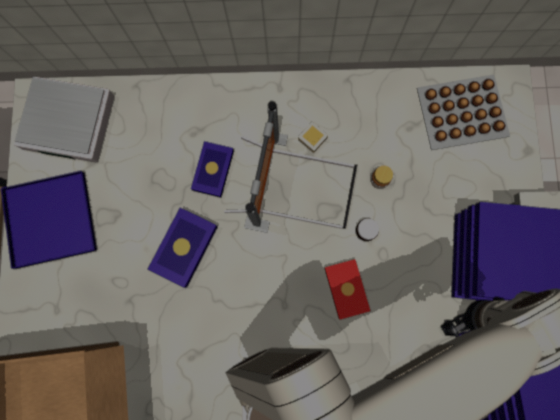

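View pics/side0.png

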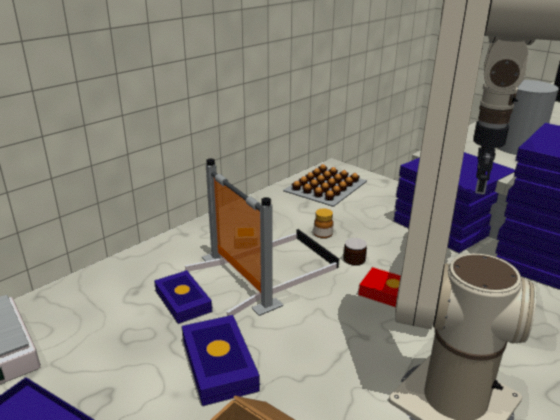

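The top view shows the smaller violet box with its disc at (212,168). The hatch posts' caps are at (272,106) and (254,213), and the end stop runs from (355,166) to (346,228). The lane runs to the image right, which is world -y. The larger violet box at (182,247) and the red one at (347,289) are decoys.

```bash
cat >h.py <<'E'
import cv2,numpy as np
def ray(c,u,v,z):
    K=c["mtx"];T=c["cam_to_world"]
    d=T[:3,:3]@np.array([(u-K[0,2])/K[0,0],-(v-K[1,2])/K[1,1],-1]);o=T[:3,3]
    return (o+d*(z-o[2])/d[2])[:2]
def mask(c,lo,hi): return cv2.inRange(cv2.cvtColor(c["pixels"],cv2.COLOR_RGB2HSV),lo,hi)
def box(c,near=None,roi=(150,120,250,205),z=.036):
    x0,y0,x1,y1=roi
    g=mask(c,(15,90,80),(35,255,255));v=mask(c,(112,120,40),(140,255,255))
    out={}
    for n,m in(("disc",g),("violet",v)):
        k=np.zeros_like(m);k[y0:y1,x0:x1]=m[y0:y1,x0:x1]
        cs=cv2.findContours(k,cv2.RETR_EXTERNAL,cv2.CHAIN_APPROX_NONE)[0]
        if not cs: continue
        q=max(cs,key=cv2.contourArea)
        P=np.array([ray(c,*p[0],z) for p in q])
        r=cv2.minAreaRect((P*1000).astype(np.float32))
        out[n]=(r,)
    return out
E
python3 - <<'E'
from h import *
import pickle
d=pickle.load(open("d0.pkl","rb"));c=d["top"]
print(box(c))
r=lambda u,v,z:(ray(c,u,v,z)*1000).round(0)
print("posts",r(272,106,.282),r(254,213,.282))
k=mask(c,(0,0,0),(180,255,60));k[:150]=0;k[240:]=0;k[:,:335]=0;k[:,362:]=0
n,l,s,ce=cv2.connectedComponentsWithStats(k);i=1+s[1:,4].argmax();ys,xs=np.where(l==i);print(s[i])
a,b=ys.argmin(),ys.argmax()
print("stop",r(xs[a],ys[a],.03),r(xs[b],ys[b],.03))
vx,vy,x0,y0=cv2.fitLine(np.c_[xs,ys].astype(np.float32),2,0,.01,.01).ravel();print(vx,vy,x0,y0)
im=c["pixels"][85:245,190:400,::-1];cv2.imwrite("pics/crop.png",cv2.resize(im,None,fx=3.7,fy=3.7,interpolation=cv2.INTER_CUBIC))
E
```

```text
{'disc': (((635.9530029296875, 176.43753051757812), (32.30672073364258, 33.32854461669922), 89.9786376953125),), 'violet': (((632.4219360351562, 174.60446166992188), (89.49129486083984, 147.60902404785156), 74.78453063964844),)}
posts [727. -11.] [460.  38.]
[343 165  14  63 134]
stop [ 634. -244.] [ 452. -201.]
0.18122774 -0.9834412 349.58954 196.13432
```

View pics/crop.png

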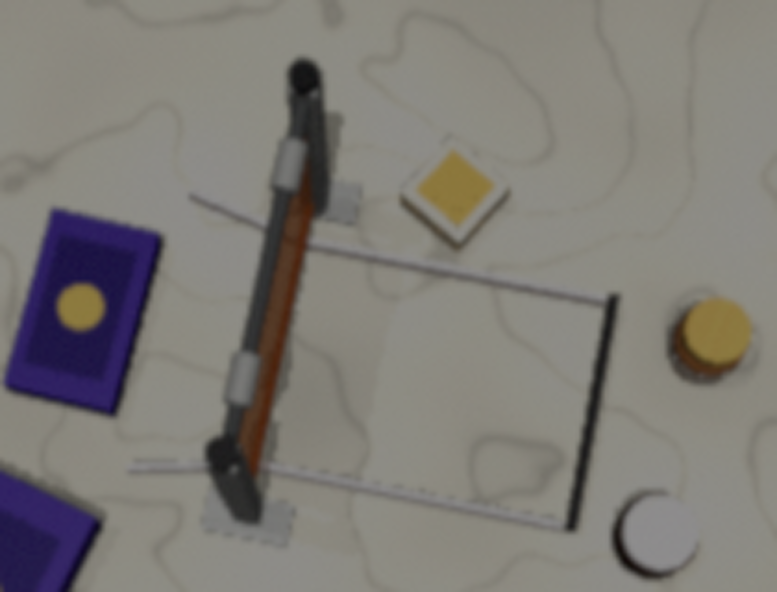

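The crop shows the caps at crop (304,76) and (222,452), and the rails' straight parts at (310,243)-(610,300) and (262,467)-(572,525). The mouth ends are at (190,195) and (130,467), and the end stop runs (613,297)-(571,527).

```bash
python3 - <<'E'
from h import *
import pickle
d=pickle.load(open("d0.pkl","rb"));c=d["top"]
r=lambda u,v,z:(ray(c,190+(u-1.35)/3.7,85+(v-1.35)/3.7,z)*1000)
A,B=r(304,76,.282),r(222,452,.282);print("posts",A,B,(A+B)/2,np.linalg.norm(A-B))
f1,f2,n1,n2=r(310,243,.018),r(610,300,.018),r(262,467,.018),r(572,525,.018)
m1,m2=r(190,195,.018),r(130,467,.018);s1,s2=r(613,297,.03),r(571,527,.03)
an=lambda v:np.degrees(np.arctan2(v[1],v[0]))
print("dirs",an(f2-f1),an(n2-n1),an(s1-s2)-90,an(A-B)-90)
ends=(s1+s2)/2;print("stop",ends,"mouth",(m1+m2)/2,np.linalg.norm(m1-m2),np.linalg.norm(s1-s2))
th=np.radians(-101.3)
for th in np.radians([-100,-101,-102,-103]):
  X=np.array([np.cos(th),np.sin(th)]);Y=np.array([-X[1],X[0]])
  print(np.degrees(th),"hatch from stop",ends-.247*1000*X, "from posts",(A+B)/2,"from mouth",(m1+m2)/2+100*X, "lat",[round(float(p@Y),1) for p in(A/2+B/2,ends,(m1+m2)/2,(f1+n1)/2,(f2+n2)/2,np.array([636,176.4]))])
v=mask(c,(112,120,40),(140,255,255));k=np.zeros_like(v);k[120:205,150:250]=v[120:205,150:250]
q=max(cv2.findContours(k,0,2)[0],key=cv2.contourArea);ap=cv2.approxPolyDP(q,5,True)[:,0]
P=np.array([ray(c,*p,.036)*1000 for p in ap]);print(P.round(0).tolist())
for a,b in zip(P,np.roll(P,-1,0)): print(np.linalg.norm(b-a).round(0),an(b-a).round(1))
for n,(u,w,z) in dict(cream=(455,187,.036),jar=(718,325,.075),tin=(658,535,.055)).items(): print(n,r(u,w,z).round(0))
E
```

```text
posts [729.63895363 -10.18183812] [475.66667874  47.80528888] [602.65281618  18.81172538] 260.5080100677859
dirs -102.6450281828989 -102.11612632807207 -102.75658955213693 -102.86134826986094
stop [ 542.99424094 -223.94794421] mouth [620.10191465 115.46839149] 226.88565888080137 186.7282543198893
-100.0 hatch from stop [585.88534083  19.29957078] from posts [602.65281618  18.81172538] from mouth [602.73709688  16.98761618] lat [590.2, 573.6, 590.6, 585.7, 575.5, 595.7]
-101.0 hatch from stop [590.1240628  18.5139701] from posts [602.65281618  18.81172538] from mouth [601.02101511  17.30567314] lat [588.0, 575.7, 586.7, 583.5, 577.6, 590.7]
-102.0 hatch from stop [594.34842857  17.65451317] from posts [602.65281618  18.81172538] from mouth [599.31074556  17.65363141] lat [585.6, 577.7, 582.5, 581.2, 579.6, 585.4]
-103.0 hatch from stop [598.55715137  16.72146179] from posts [602.65281618  18.81172538] from mouth [597.60680921  18.03138501] lat [583.0, 579.5, 578.2, 578.7, 581.3, 580.0]
[[714.0, 196.0], [576.0, 233.0], [550.0, 155.0], [690.0, 116.0]]
143.0 164.8
83.0 -108.1
145.0 -15.4
83.0 73.5
cream [ 726. -122.]
jar [ 599. -317.]
tin [ 441. -266.]
```

```bash
cat >>h.py <<'E'
from scipy.spatial.transform import Rotation as R
TH=np.radians(-102.8);H=np.array([599,17.5,0])/1000
HX=np.array([np.cos(TH),np.sin(TH),0]);HY=np.array([-HX[1],HX[0],0])
def go(p,L,o):
    "p: TCP target in hatch frame mm; L lean deg -> row numbers"
    p=np.array(p)/1000;w=H+p[0]*HX+p[1]*HY+[0,0,p[2]]
    L=np.radians(L);z=np.sin(L)*HX-np.cos(L)*np.array([0,0,1]);y=HY
    T=R.from_matrix(np.c_[np.cross(y,z),y,z]);C=R.from_quat(o["tool_rot"])
    t=C.inv().apply(w-o["eef_pos"])/.5;a=(C.inv()*T).as_rotvec()/np.pi
    print("->",w.round(3),np.r_[t,a].round(3).tolist())
def where(o):
    d=o["eef_pos"]-H;print("t",o["clock"],"hatch",[round(1000*float(v),1) for v in(d@HX,d@HY,d[2])],"z-axis",R.from_quat(o["tool_rot"]).as_matrix()[:,2].round(2),"F",np.round(o["ft_force"],1),"q",np.round(o["joint_pos"],2))
E
python3 - <<'E'
from h import *
from workcell import bot
o=bot.get_obs();where(o)
go([150,0,370],0,o);go([0,0,370],0,o);go([-243,0,370],0,o)
E
```

```text
t 0.1 hatch [543.1, -272.3, 255.5] z-axis [-0.  0. -1.] F [ 0.3 -0.1  0.3] q [-1.13  0.24  0.    1.34 -0.    1.57]
-> [ 0.566 -0.129  0.37 ] [0.913, -0.284, -0.228, -0.001, -0.0, -0.289]
-> [0.599 0.018 0.37 ] [1.098, -0.52, -0.228, -0.001, -0.0, -0.289]
-> [0.653 0.254 0.37 ] [1.398, -0.903, -0.227, -0.001, -0.0, -0.289]
```

```bash
python3 -m pendant '[0,0,-0.23,0,0,0,1, 0,0,-0.23,0,0,0,1, 0,0,-0.23,0,0,-0.05,1, 0.9,-0.28,-0.23,0,0,-0.289,1, 0.9,-0.28,-0.23,0,0,-0.289,1, 0.9,-0.28,-0.23,0,0,-0.289,1, 0.9,-0.28,-0.23,0,0,-0.289,1, 0.9,-0.28,-0.23,0,0,-0.289,1, 0.9,-0.28,-0.23,0,0,-0.289,1, 0.9,-0.28,-0.23,0,0,-0.289,1]'
python3 - <<'E'
from h import *
from workcell import bot
o=bot.get_obs();where(o)
go([-243,0,370],0,o)
E
```

```text
clock: 0.93
eef_pos: [0.4292, -0.2533, 0.371]
tool_rot: [0.78, 0.626, -0.0, -0.0]
ft_force: [1.7, -0.2, -0.3]
grip_width: 0.0855
grasp_force: 0.0
t 0.9333 hatch [301.7, -105.6, 371.0] z-axis [-0.  0. -1.] F [ 1.7 -0.2 -0.3] q [-0.53  0.22  0.27  1.62 -0.    1.26]
-> [0.653 0.254 0.37 ] [1.088, 0.218, 0.002, -0.0, -0.0, 0.002]
```

```bash
python3 -m pendant '[1,0.2,0,0,0,0,1, 1,0.2,0,0,0,0,1, 1,0.2,0,0,0,0,1, 1,0.2,0,0,0,0,1, 1,0.2,0,0,0,0,1, 1,0.2,0,0,0,0,1, 1,0.2,0,0,0,0,1, 1,0.2,0,0,0,0,1, 1,0.2,0,0,0,0,1, 1,0.2,0,0,0,0,1]'
python3 - <<'E'
from h import *
from workcell import bot
o=bot.get_obs();where(o)
go([-243,0,370],0,o);go([-243,0,150],0,o)
E
```

```text
clock: 1.77
eef_pos: [0.5982, 0.1276, 0.3708]
tool_rot: [0.781, 0.625, -0.0, -0.0]
ft_force: [0.8, -0.4, -0.2]
grip_width: 0.0855
grasp_force: 0.0
t 1.7667 hatch [-107.2, -25.2, 370.8] z-axis [-0. -0. -1.] F [ 0.8 -0.4 -0.2] q [ 0.21  0.48  0.64  1.74 -0.    2.  ]
-> [0.653 0.254 0.37 ] [0.272, 0.051, 0.001, -0.0, 0.0, 0.001]
-> [0.653 0.254 0.15 ] [0.272, 0.051, 0.441, -0.0, 0.0, 0.001]
```

```bash
python3 -m pendant '[0.272,0.05,0,0,0,0,1, 0.272,0.05,0,0,0,0,1, 0.272,0.05,0,0,0,0,1, 0.272,0.05,0.1,0,0,0,1, 0.272,0.05,0.44,0,0,0,1, 0.272,0.05,0.44,0,0,0,1, 0.272,0.05,0.44,0,0,0,1, 0.272,0.05,0.44,0,0,0,1, 0.272,0.05,0.44,0,0,0,1, 0.272,0.05,0.44,0,0,0,1]'
python3 - <<'E'
from h import *
from workcell import bot
o=bot.get_obs();where(o)
go([-243,0,35],0,o)
c=bot.camera("side");cv2.imwrite("pics/side1.png",c["pixels"][:,:,::-1])
E
```

```text
clock: 2.6
eef_pos: [0.6483, 0.2513, 0.1436]
tool_rot: [0.781, 0.624, -0.007, -0.002]
ft_force: [-0.4, -0.8, -0.3]
grip_width: 0.0856
grasp_force: 0.0
t 2.6 hatch [-238.9, -3.7, 143.6] z-axis [-0.01 -0.   -1.  ] F [-0.4 -0.8 -0.3] q [0.37 0.71 0.45 1.33 0.   2.16]
-> [0.653 0.254 0.035] [0.01, 0.01, 0.217, -0.004, 0.002, 0.0]
```

View pics/side1.png

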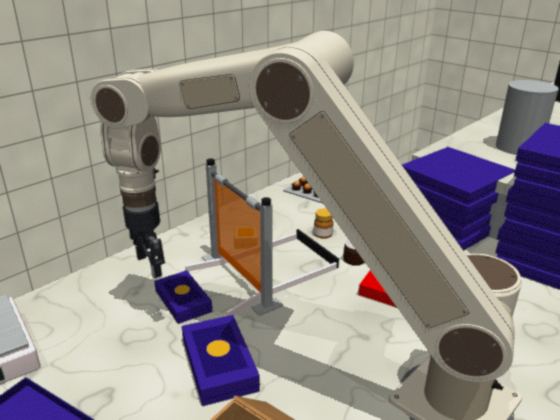

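The side view shows the open hand upright behind the box at about (155,265). The forearm is well above the posts.

```bash
python3 -m pendant '[0.01,0.01,0.1,0,0,0,1, 0.01,0.01,0.16,0,0,0,1, 0.01,0.01,0.2,0,0,0,1, 0.01,0.01,0.217,0,0,0,1, 0.01,0.01,0.217,0,0,0,1, -0.02,0.01,0.217,0,0,0,1, -0.04,0.01,0.217,0,0,0,1, -0.06,0.01,0.217,0,0,0,1, -0.08,0.01,0.217,0,0,0,1, -0.1,0.01,0.217,0,0,0,1]'
python3 - <<'E'
from h import *
from workcell import bot
o=bot.get_obs();where(o)
go([-90,0,35],0,o)
c=bot.camera("top");print(box(c));cv2.imwrite("pics/top2.png",c["pixels"][:,:,::-1])
E
```

```text
clock: 3.48
eef_pos: [0.6484, 0.2038, 0.0462]
tool_rot: [0.781, 0.625, 0.004, 0.0]
ft_force: [0.8, 6.1, 6.5]
grip_width: 0.0855
grasp_force: 4.3
t 3.4833 hatch [-192.6, 6.9, 46.2] z-axis [ 0.01  0.   -1.  ] F [0.8 6.1 6.5] q [0.3  0.73 0.23 1.06 0.   2.1 ]
-> [0.619 0.105 0.035] [-0.205, -0.014, 0.021, 0.002, -0.002, 0.001]
{'disc': (((632.2779541015625, 151.57476806640625), (29.55937957763672, 27.044790267944336), 88.49613952636719),), 'violet': (((628.9822387695312, 151.71734619140625), (90.12458801269531, 147.85902404785156), 77.52268981933594),)}
```

View pics/top2.png

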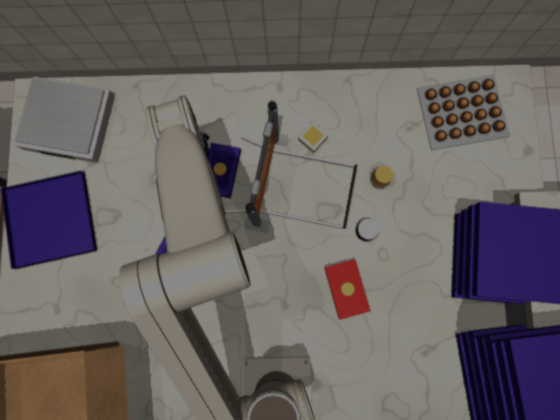

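The top view shows the box at disc (220,169), already moved about 25 mm and now square to the lane. The fingers are on its rear face.

```bash
python3 -m pendant '[0,0,0,0,0,0,1, 0,0,0,0,0,0,1, -0.03,0,0,0,0,0,1, -0.06,-0.01,0,0,0,0,1, -0.09,-0.01,0,0,0,0,1, -0.12,-0.015,0,0,0,0,1, -0.14,-0.015,0,0,0,0,1, -0.16,-0.015,0,0,0,0,1, -0.16,-0.015,0,0,0,0,1, -0.16,-0.015,0,0,0,0,1]'
python3 - <<'E'
from h import *
from workcell import bot
o=bot.get_obs();where(o)
go([-90,0,35],0,o);go([-150,0,40],30,o)
c=bot.camera("top");print(box(c))
E
```

```text
clock: 4.37
eef_pos: [0.6229, 0.1254, 0.0457]
tool_rot: [0.781, 0.624, 0.002, 0.001]
ft_force: [0.8, 0.9, 6.2]
grip_width: 0.0851
grasp_force: 2.6
t 4.3667 hatch [-110.5, -0.6, 45.7] z-axis [ 0.01  0.   -1.  ] F [0.8 0.9 6.2] q [ 0.2   0.66  0.08  0.99 -0.    1.99]
-> [0.619 0.105 0.035] [-0.041, 0.001, 0.021, 0.002, -0.0, 0.0]
-> [0.632 0.164 0.04 ] [0.079, 0.001, 0.012, 0.001, -0.167, -0.0]
{'disc': (((606.3107299804688, 77.05999755859375), (20.439565658569336, 27.08094024658203), 89.34385681152344),), 'violet': (((663.635009765625, 83.83204650878906), (35.295692443847656, 39.791236877441406), 89.34385681152344),)}
```

```bash
python3 - <<'E'
from workcell import bot
import cv2
c=bot.camera("side");im=c["pixels"][170:340,120:340,::-1];cv2.imwrite("pics/s3.png",cv2.resize(im,None,fx=3.5,fy=3.5,interpolation=2))
E
```

```text
(no output)
```

View pics/s3.png

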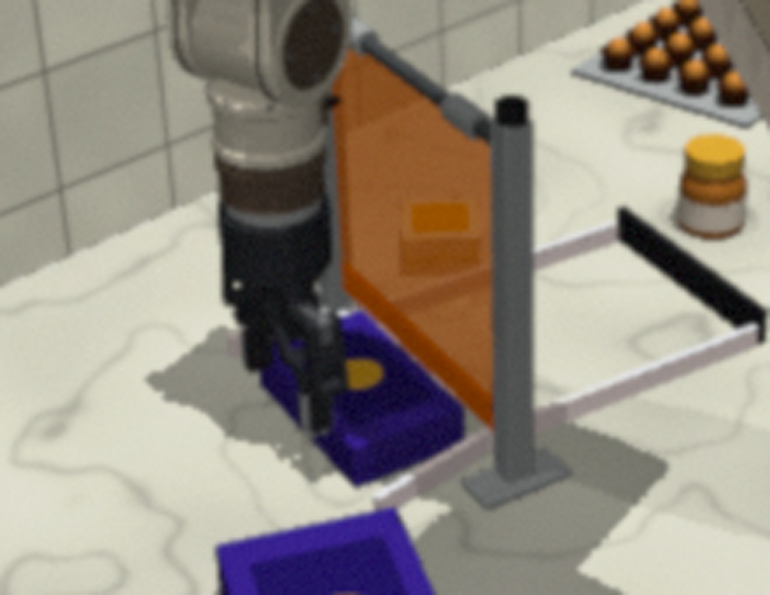

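The crop shows the fingertips resting on the lid's rear rim, at crop (318,420), so open tips reach only about 12 mm past the TCP. I'll lift, back off, lean 45° and re-engage lower on the rear face.

```bash
python3 -m pendant '[0,0,-0.03,0,0,0,1, 0,0,-0.05,0,0,0,1, 0.03,0,-0.05,0,0,0,1, 0.05,0,-0.05,0,-0.03,0,1, 0.05,0,-0.05,0,-0.06,0,1, 0.05,0,-0.05,0,-0.1,0,1, 0.05,0,-0.05,0,-0.13,0,1, 0.05,0,-0.05,0,-0.17,0,1, 0.05,0,-0.05,0,-0.2,0,1, 0.05,0,-0.05,0,-0.25,0,1]'
python3 - <<'E'
from h import *
from workcell import bot
o=bot.get_obs();where(o)
c=bot.camera("top");print(box(c,roi=(150,120,275,205)))
go([-135,0,50],45,o);go([-135,0,25],45,o)
c=bot.camera("side");im=c["pixels"][100:340,60:340,::-1];cv2.imwrite("pics/s4.png",cv2.resize(im,None,fx=2.5,fy=2.5,interpolation=2))
E
```

```text
clock: 5.3
eef_pos: [0.6277, 0.1516, 0.0697]
tool_rot: [0.726, 0.58, -0.287, 0.232]
ft_force: [0.4, 0.4, -0.0]
grip_width: 0.0854
grasp_force: 0.0
t 5.3 hatch [-137.2, -1.7, 69.7] z-axis [-0.15 -0.67 -0.73] F [ 0.4  0.4 -0. ] q [ 0.47  1.06  0.72  1.77 -0.56  2.42]
{'disc': (((606.26806640625, 74.14702606201172), (32.117427825927734, 32.99573516845703), 89.28441619873047),), 'violet': (((605.3482666015625, 83.09051513671875), (65.69815826416016, 148.15814208984375), 76.90637969970703),)}
-> [0.629 0.149 0.05 ] [0.024, 0.003, 0.032, 0.002, -0.009, -0.0]
-> [0.629 0.149 0.025] [0.058, 0.003, 0.068, 0.002, -0.009, -0.0]
```

View pics/s4.png

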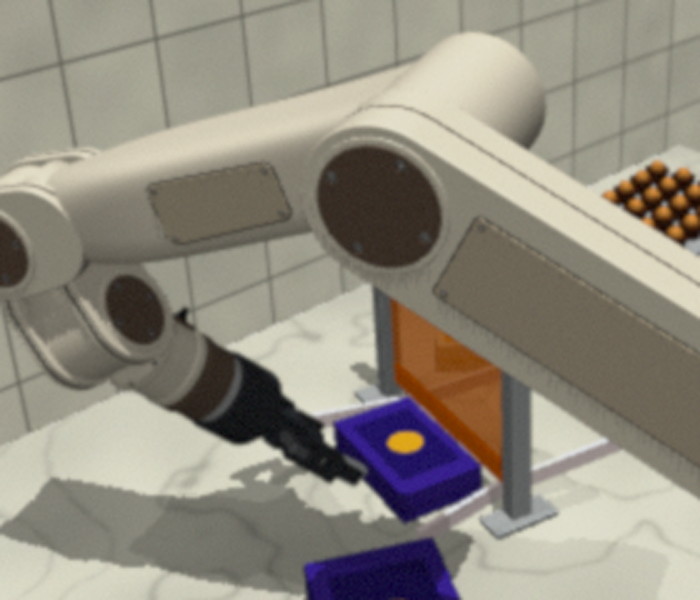

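The side crop shows the leaned hand behind the box, with tips at (355,475) and the box in the mouth with its disc at (405,441). Next I'll check the forearm's clearance over the near post at the final pose.

```bash
cat >k.py <<'E'
from h import *
from scipy.optimize import least_squares
D=[([-1.13,.241,.005,1.335,0,1.571],[.213,-.452,.2555]),([-.53,.22,.27,1.62,0,1.26],[.4292,-.2533,.371]),([.21,.48,.64,1.74,0,2],[.5982,.1276,.3708]),([.37,.71,.45,1.33,0,2.16],[.6483,.2513,.1436]),([.3,.73,.23,1.06,0,2.1],[.6484,.2038,.0462]),([.2,.66,.08,.99,0,1.99],[.6229,.1254,.0457]),([.47,1.06,.72,1.77,-.56,2.42],[.6277,.1516,.0697])]
def fk(q,p,s=1):
    h,a,b,f,d1,d2,r0=p
    e=np.array([r0+a*np.sin(q[1]),h+a*np.cos(q[1])]);g=q[1]-q[2]+f
    w=e+b*np.array([np.cos(g),-np.sin(g)])
    k=q[1]-q[2]+q[3];u=np.array([np.cos(k),-np.sin(k)]);v=w+d1*u
    Z=R.from_euler('z',q[0]);m=lambda x:Z.apply([x[0],0,x[1]])
    U=np.array([u[0],0,u[1]]);t=np.cos(q[4])*U+s*np.sin(q[4])*np.array([0,1,0])
    return m(e),m(w),m(v),m(v)+d2*Z.apply(t),Z.apply(t)
fit=lambda s:least_squares(lambda p:np.r_[np.ravel([fk(q,p,s)[3]-x for q,x in D]),.01*(p-[.2,.4,.4,0,.08,.2,0])],[.2,.4,.4,0,.08,.2,0])
E
python3 - <<'E'
from k import *
for s in(1,-1):
    r=fit(s);p=r.x;print(s,r.cost,p.round(3),fk(D[-1][0],p,s)[4].round(2))
s=min((1,-1),key=lambda s:fit(s).cost);p=fit(s).x
L=np.radians(45);zt=np.sin(L)*HX-np.cos(L)*np.array([0,0,1]);q=np.array(D[-1][0])
for x in(-130,-60,0,60,80,95):
    w=H+x/1000*HX+[0,0,.025]
    q=least_squares(lambda q:np.r_[fk(q,p,s)[3]-w,fk(q,p,s)[4]-zt],q[:5]).x
    e,j4,j5,_,_=fk(q,p,s)
    P=np.array([.4757,.0478,.282]);cl=[]
    for A,B in((e,j4),(j4,j5)):
        i=np.linspace(0,1,100)[:,None];S=A+i*(B-A);cl.append(np.min(np.linalg.norm(np.c_[S[:,:2]-P[:2],np.maximum(S[:,2]-P[2],0)],axis=1)))
    print(x,q.round(2),"elbow",e.round(2),"j4",j4.round(2),"j5",j5.round(2),"post-dist",np.round(cl,3))
E
```

```text
1 1.6163748377091245e-05 [ 0.246  0.496  0.393 -0.012  0.103  0.281 -0.001] [-0.15 -0.67 -0.73]
-1 0.0020627695778146255 [ 0.176  0.418  0.391 -0.12   0.533 -0.255  0.032] [-0.63  0.28 -0.73]
-130 [ 0.47  1.12  0.71  1.73 -0.58] elbow [0.4  0.2  0.46] j4 [0.72 0.36 0.31] j5 [0.67 0.34 0.22] post-dist [0.238 0.35 ]
-60 [ 0.39  1.01  0.48  1.56 -0.62] elbow [0.39 0.16 0.51] j4 [0.7  0.29 0.31] j5 [0.66 0.27 0.22] post-dist [0.223 0.286]
0 [ 0.32  0.94  0.33  1.43 -0.65] elbow [0.38 0.12 0.54] j4 [0.69 0.23 0.31] j5 [0.64 0.21 0.22] post-dist [0.201 0.234]
60 [ 0.24  0.88  0.2   1.31 -0.69] elbow [0.37 0.09 0.56] j4 [0.67 0.16 0.32] j5 [0.63 0.15 0.22] post-dist [0.175 0.186]
80 [ 0.21  0.86  0.16  1.27 -0.7 ] elbow [0.37 0.08 0.57] j4 [0.66 0.14 0.32] j5 [0.63 0.13 0.22] post-dist [0.166 0.172]
95 [ 0.19  0.85  0.14  1.24 -0.71] elbow [0.37 0.07 0.57] j4 [0.66 0.13 0.32] j5 [0.62 0.12 0.22] post-dist [0.16  0.162]
```

The model fits well (millimetre residuals), and the arm's axes stay at least 160 mm from the post. Lowering the hand.

```bash
python3 -m pendant '[0.02,0,0.02,0,-0.009,0,1, 0.04,0,0.045,0,-0.009,0,1, 0.058,0,0.068,0,-0.009,0,1, 0.058,0,0.068,0,-0.009,0,1, 0.058,0,0.068,0,-0.009,0,1, 0.044,0,0.082,0,-0.009,0,1, 0.03,0,0.096,0,-0.009,0,1, 0.016,0,0.11,0,-0.009,0,1, 0.002,0,0.124,0,-0.009,0,1, -0.01,0,0.136,0,-0.009,0,1]'
python3 - <<'E'
from h import *
from workcell import bot
o=bot.get_obs();where(o)
c=bot.camera("top");print(box(c,roi=(150,120,275,205)))
go([-10,-3,25],45,o);go([84,-2,25],45,o)
E
```

```text
clock: 6.23
eef_pos: [0.6171, 0.1021, 0.0249]
tool_rot: [0.724, 0.577, -0.294, 0.238]
ft_force: [0.9, 2.8, 2.3]
grip_width: 0.0853
grasp_force: 1.5
t 6.2333 hatch [-86.5, -1.1, 24.9] z-axis [-0.15 -0.68 -0.71] F [0.9 2.8 2.3] q [ 0.42  1.04  0.54  1.6  -0.6   2.38]
{'disc': (((604.2838745117188, 55.197654724121094), (11.669538497924805, 23.793495178222656), 89.2249755859375),), 'violet': (((602.3564453125, 69.94992065429688), (38.36711502075195, 148.01773071289062), 77.08611297607422),)}
-> [0.598 0.028 0.025] [-0.109, -0.004, 0.107, 0.001, -0.003, -0.001]
-> [ 0.578 -0.064  0.025] [-0.243, -0.002, 0.239, 0.001, -0.003, -0.001]
```

```bash
python3 -m pendant '[-0.01,0,0.01,0,0,0,1, -0.022,0,0.022,0,0,0,1, -0.034,0,0.034,0,0,0,1, -0.046,0,0.046,0,0,0,1, -0.058,0,0.058,0,0,0,1, -0.07,0,0.07,0,0,0,1, -0.082,0,0.082,0,0,0,1, -0.094,0,0.094,0,0,0,1, -0.106,0,0.106,0,0,0,1, -0.106,0,0.106,0,0,0,1]'
python3 - <<'E'
from h import *
from workcell import bot
o=bot.get_obs();where(o)
c=bot.camera("top")
go([40,-2,25],45,o);go([84,-2,25],45,o)
im=c["pixels"][85:245,150:400,::-1];cv2.imwrite("pics/t5.png",cv2.resize(im,None,fx=3.1,fy=3.1,interpolation=2))
E
```

```text
clock: 7.12
eef_pos: [0.5983, 0.0265, 0.0212]
tool_rot: [0.722, 0.577, -0.299, 0.238]
ft_force: [-1.0, 0.5, 1.1]
grip_width: 0.0855
grasp_force: 0.0
t 7.1167 hatch [-8.6, -2.7, 21.2] z-axis [-0.16 -0.69 -0.71] F [-1.   0.5  1.1] q [ 0.33  0.95  0.33  1.44 -0.64  2.29]
-> [ 0.588 -0.021  0.025] [-0.074, 0.001, 0.063, -0.0, -0.001, 0.0]
-> [ 0.578 -0.064  0.025] [-0.137, 0.001, 0.125, -0.0, -0.001, 0.0]
```

View pics/t5.png

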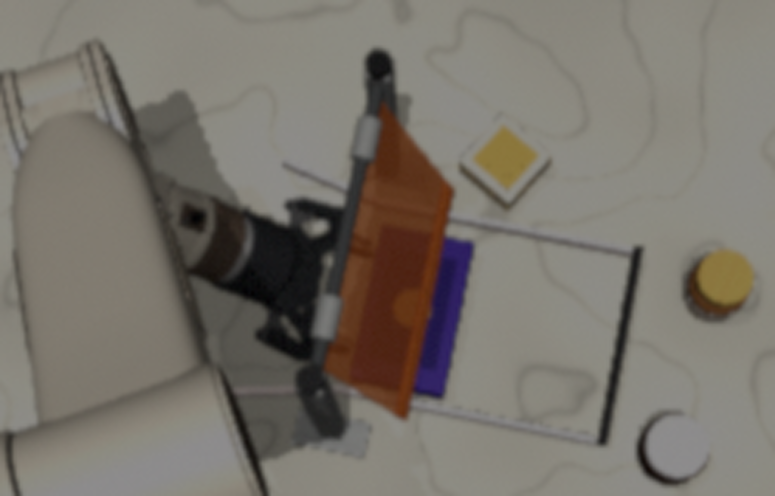

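The flap lies open on the box, which is square and centred between the rails with its front edge at crop x≈460. Continuing the push.

```bash
python3 -m pendant '[-0.018,0,0.012,0,0,0,1, -0.036,0,0.027,0,0,0,1, -0.053,0,0.043,0,0,0,1, -0.07,0,0.06,0,0,0,1, -0.087,0,0.076,0,0,0,1, -0.102,0,0.09,0,0,0,1, -0.115,0,0.103,0,0,0,1, -0.126,0,0.114,0,0,0,1, -0.134,0,0.122,0,0,0,1, -0.138,0,0.126,0,0,0,1]'
python3 - <<'E'
from h import *
from workcell import bot
o=bot.get_obs();where(o)
c=bot.camera("top")
go([84,-2,25],45,o);go([-150,-2,45],45,o)
print(box(c,roi=(240,150,350,235)))
im=c["pixels"][85:245,150:400,::-1];cv2.imwrite("pics/t6.png",cv2.resize(im,None,fx=3.1,fy=3.1,interpolation=2))
E
```

```text
clock: 8.0
eef_pos: [0.5782, -0.0632, 0.0252]
tool_rot: [0.722, 0.577, -0.298, 0.238]
ft_force: [0.4, 2.0, -0.7]
grip_width: 0.0851
grasp_force: 0.8
t 8.0 hatch [83.3, -2.4, 25.2] z-axis [-0.16 -0.69 -0.71] F [ 0.4  2.  -0.7] q [ 0.2   0.85  0.14  1.25 -0.7   2.14]
-> [ 0.578 -0.064  0.025] [-0.001, 0.001, 0.001, 0.0, -0.001, 0.0]
-> [0.63  0.164 0.045] [0.303, 0.001, -0.357, 0.0, -0.001, 0.0]
{'disc': (((562.6630249023438, -119.56553649902344), (31.81692886352539, 32.510353088378906), 88.17692565917969),), 'violet': (((559.0701293945312, -118.6098861694336), (85.77030944824219, 147.5616912841797), 77.13734436035156),)}
```

View pics/t6.png

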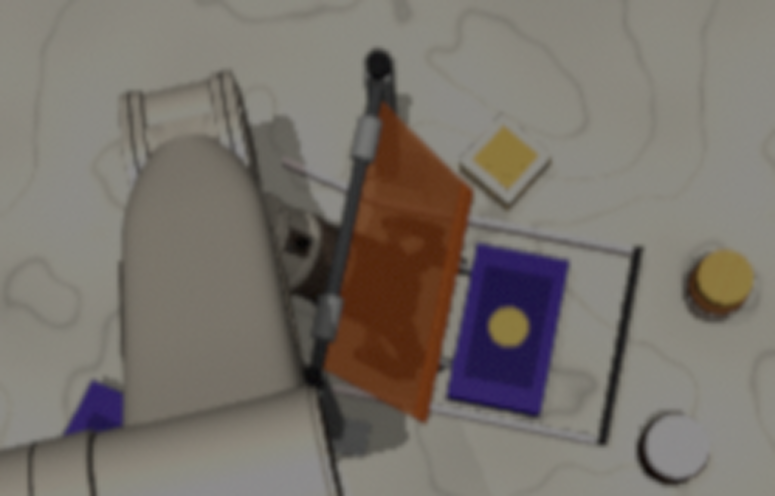

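The box has its disc at crop (508,327), which is hatch x≈142 mm, y≈-5 mm, with its rear face at about 97 mm. The flap rests on the hand. Withdrawing straight back.

```bash
python3 -m pendant '[0.01,0,-0.01,0,0,0,1, 0.03,0,-0.03,0,0,0,1, 0.06,0,-0.06,0,0,0,1, 0.095,0,-0.095,0,0,0,1, 0.13,0,-0.13,0,0,0,1, 0.165,0,-0.165,0,0,0,1, 0.2,0,-0.2,0,0,0,1, 0.235,0,-0.235,0,0,0,1, 0.27,0,-0.27,0,0,0,1, 0.31,0,-0.32,0,0,0,1]' && python3 -m pendant '[0,0,0,0,0,0,1, 0,0,0,0,0,0,1, 0,0,0,0,0,0,1, 0,0,0,0,0,0,1, 0,0,0,0,0,0,1, 0,0,0,0,0,0,1, 0,0,0,0,0,0,1, 0,0,0,0,0,0,1, 0,0,0,0,0,0,1, 0,0,0,0,0,0,1]' >/dev/null && python3 -m pendant '[0,0,0,0,0,0,1, 0,0,0,0,0,0,1, 0,0,0,0,0,0,1, 0,0,0,0,0,0,1, 0,0,0,0,0,0,1, 0,0,0,0,0,0,1, 0,0,0,0,0,0,1, 0,0,0,0,0,0,1, 0,0,0,0,0,0,1, 0,0,0,0,0,0,1]' >/dev/null
python3 - <<'E'
from h import *
from workcell import bot
o=bot.get_obs();where(o)
c=bot.camera("top")
b=box(c,roi=(240,150,350,235));p=np.array(b["disc"][0][0])-H[:2]*1000;print(p@HX[:2],p@HY[:2],b["violet"])
im=c["pixels"][85:245,150:400,::-1];cv2.imwrite("pics/t7.png",cv2.resize(im,None,fx=3.1,fy=3.1,interpolation=2))
E
```

```text
clock: 8.88
eef_pos: [0.6272, 0.1559, 0.0293]
tool_rot: [0.722, 0.577, -0.298, 0.238]
ft_force: [0.9, 0.4, -1.2]
grip_width: 0.0851
grasp_force: 0.0
t 10.55 hatch [-140.4, -2.5, 29.6] z-axis [-0.16 -0.69 -0.71] F [ 0.4 -1.1 -0.1] q [ 0.48  1.12  0.73  1.75 -0.57  2.44]
141.70977165549007 -5.067314117131918 (((558.7266235351562, -119.80326843261719), (84.4970474243164, 147.57212829589844), 77.0225830078125),)
```

View pics/t7.png

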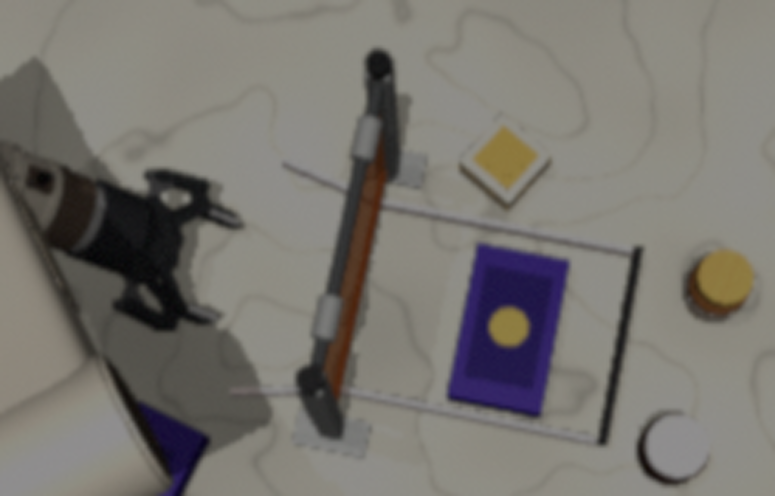

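The flap hangs shut as it did at the start, with the box inside at crop (508,327). The hand is clear, with tips at about (240,225) and (215,318).

```bash
python3 -c "
from workcell import bot
print(bot.job_done())"
```

```text
the job is handed in; nothing more can be done
None
```

I pushed the violet gift box through the flap and handed the job in at about 10.6 s; no verdict came back. In the last picture the box lies about 142 mm past the flap's plane and 5 mm off the lane's middle, the flap hangs shut, the hand is clear, and the cream box, nut jar and tin look unmoved.

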